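# Unmould the golden canelé

## Task

Three canelés stand in the steel baking mould. Lift the golden one straight up out of its cavity and set it down gently, upright and the same way up, in the middle of the round gold card on the square dark slate plate, then let go; leave the dark brown and the green one in the mould.

Things in the scene. Friction and masses are not known exactly. Their poses are not given: they have to be found in the camera images.
- golden_mid (a point): Golden canelé, a rigid fluted cake, 58 mm tall, about 75 g, 47 mm across its upper half, 41 mm at its flat foot. Point: its centre, 29 mm above the underside; z up, yaw means nothing. It stands loosely in one of the mould's three cavities; its top 34 mm stand free above the mould's flat top, to be gripped from above with the fingers closing across the row, fingertips just clear of the mould.
- dark_mid (a point): Dark brown canelé of the same shape and size in another cavity; point: its centre. The mould: a fixed steel block 34 mm high, 84 mm wide, 228 mm long along its row of three round cavities (50 mm wide, 24 mm deep, 75 mm from centre to centre, floor 10 mm above the table, so centres start 39 mm above it). Its row runs within about 30 degrees of the world y axis.
- green_mid (a point): Green canelé of the same shape and size in the remaining cavity of the mould; point: its centre, 29 mm above its underside, z up. Any canelé may be in any cavity; the golden, dark and green centres together give the line of the row. Three more canelés on a white tray at the far edge are not part of the job.
- card_top (a point): Round gold card, 90 mm across and 4 mm thick, on the middle of a square dark slate plate (130 x 130 x 8 mm); both are fixed. Point: centre of the card's top face, 12 mm above the table; z up, x and y along the plate's sides. It lies on the other side of the table (left or right) from the mould.
There are look-alikes about, which are no part of the job. Of the things that look like the part that bears golden_mid, the middle-sized one is meant.

How it is judged:
On the way, in this order (a step that is already met when the one before it is completed fails the run):
1. the golden canelé has been lifted clear of the mould, still upright (height (world z) of golden_mid above 0.075 m and angle between golden_mid's own z axis and vertical below 0.35 rad), for 0.1 s.
2. it stands upright on the middle of the gold card (horizontal distance between golden_mid and card_top below 0.02 m and z of golden_mid in the frame of card_top between 0.024 and 0.034 m and angle between golden_mid's own z axis and vertical below 0.17 rad), for 0.1 s.
At the end, for the whole second after the job is handed in: The golden canelé stands at rest and upright (within about 10 degrees, the same way up) on the gold card, its centre within 20 mm of the card's centre; the dark and the green canelé are still in their cavities, within 15 mm of where they began (all of step 2 and linear speed of golden below 0.03 m/s and distance of each of dark_mid, green_mid from where it was at the start of the episode below 0.015 m); the robot touches nothing.
It fails at once if the golden canelé dropped or slammed down (faster than 0.5 m/s close to the table) (linear speed of golden above 0.5 m/s and height (world z) of golden_mid below 0.075 m).
It fails at once if the dark or the green canelé pulled out of the mould (distance of any of dark_mid, green_mid from where it was at the start of the episode above 0.02 m).
It also fails if it takes over 38 s, if anything falls off the work surface, if the arm or the gripper's body presses on something with over 40 N, if the wrist force passes 120 N, or if a joint passes its speed limit or range.

## Robot

A 6-joint arm with a two-finger parallel gripper is mounted at the origin on the work surface. World frame = base frame: x ahead of the robot, y to its left, z up, the work surface at z = 0. Lengths are in m, angles in rad, forces in N, time in s.
With the tool pointing down it reaches from about 0.35 to 0.775 m from the base axis. Payload 5.5 kg.
Tool frame: the origin (TCP) lies at the very end of the fingers, on their centre line; the grasp point (between the pads) lies 19 mm behind it; z points along the fingers, y is the direction in which the jaws open and shut (so a half turn about z gives the same grasp; the last joint's range is limited). The gripper opens to 85 mm and grips with 20 to 120 N. Pads are 22 mm wide; open, the fingers measure 114 mm over their backs; the gripper's body (76 mm by 85 mm) begins 54 mm behind the grasp point. The pads swing forward as they close: fully open they stand 13 mm farther back than shut.
Start: joints at [-1.268, 0.313, 0.046, 1.304, 0, 1.431], TCP at [0.246, -0.52, 0.231] pointing down, gripper open.
Joint ranges: [-2.76, 2.76], [-0.86, 1.69], [-1.03, 1.26], [-2.2, 2.34], [-1.47, 1.5], [-3.14, 3.14]. Speed limits (rad/s): [2.57, 2.57, 3.14, 3.14, 3.14, 3.14].

## Interface

Orientations are given as [roll, pitch, yaw] about the fixed x, y, z axes, in that order (R = Rz(yaw) Ry(pitch) Rx(roll)).
In Python, from cell import env gives the robot as it stands. Calls block until the motion is done:
- env.move_to(position, orientation): joint-space move of the TCP to a pose.
- env.move_straight(position, ori=None, speed=0.15): straight line of the TCP; ori=None keeps the orientation; speed is the mean speed in m/s.
- env.movej(angles): joint-space move.
- env.command_gripper(opening, f_grip=None): finger opening in m; f_grip is the grip in N (None keeps the last); returns when the fingers have stopped.
- env.dwell(seconds).
- env.ik(position, orientation): joint angles nearest the present ones, or None.
- env.sense(): the state.
- env.capture(name): name is "side" or "top"; returns a dict with "img" (420x560x3 uint8, blue, green, red), "intrinsics" (3x3 intrinsics, pixels), "k1" (the pictures are not rectified: a ray, as slopes to the right and down, at radius r is drawn at 1 + k1 r^2 times it, then the intrinsics apply), "T" (4x4, takes a point from camera to world coordinates). Camera axes: x right, y up, looking along -z (the intrinsics and any distortion apply to the point x, -y, -z); pixel columns grow to the right and rows downward; lengths in m; the calibration is good to about 2 mm. A picture is of the moment at which its call begins. There is no depth.
A pose or a line that the arm cannot do raises env.PlanningError and nothing moves.
- env.finish_job(): hands the job in, once; it reports no verdict.
The state is a dict: "time_s": time; "joints": joint angles; "qd": joint speeds; "tau": joint torques, N m; "tcp_pos": TCP position; "ee_rot": TCP orientation; "wrist_force": force on the tool from outside, world axes, zero at the start; "torque": the same for the moment, N m; "width": finger opening in m.
Only numpy, scipy, OpenCV 4.12 (cv2) and the standard library are available. Lean on these libraries where they do the work, as an engineer would, in place of code of your own. Each camera call takes 0.05 s, during which the arm holds its last target. There are 200 camera calls.

## Working session

There is one attempt and no reset: what is moved stays moved. The work goes in short steps, each a Python script; the robot and the scene stay as the last script left them, time stands still between calls to the robot, and variables do not carry over. Pictures are saved under pics/ and viewed, about 8 in all and at most 12, crops included, and the job is handed in when it is done.

```bash
mkdir -p pics
cat > h.py <<'E'
import numpy as np, cv2
from cell import env
def ray(c,uv):
    K=np.array(c["intrinsics"]);T=np.array(c["T"])
    p=cv2.undistortPoints(np.array([[uv]],float),K,np.array([c["k1"],0,0,0,0.]))[0,0]
    return T[:3,3],T[:3,:3]@np.array([p[0],-p[1],-1.])
def onz(c,uv,z):
    o,d=ray(c,uv);return o+d*(z-o[2])/d[2]
def proj(c,P):
    K=np.array(c["intrinsics"]);T=np.array(c["T"])
    q=T[:3,:3].T@(np.array(P)-T[:3,3]);s=np.array([q[0],-q[1]])/-q[2]
    s=s*(1+c["k1"]*(s@s));return K[:2,:2]@s+K[:2,2]
E
python3 - <<'E'
from h import *
import pickle
d={}
for n in("side","top"):
    c=env.capture(n);d[n]=c;cv2.imwrite(f"pics/{n}0.png",c["img"]);print(n,np.round(c["T"],3).tolist(),np.array(c["intrinsics"]).tolist(),c["k1"])
pickle.dump(d,open("c0.pkl","wb"))
s=env.sense();print(s["time_s"],s["tcp_pos"],s["ee_rot"],s["width"])
E
```

```text
side [[0.99, 0.096, -0.1, 0.426], [-0.137, 0.581, -0.802, -0.572], [-0.019, 0.808, 0.589, 0.492], [0.0, 0.0, 0.0, 1.0]] [[441.92283292745935, 0.0, 277.5103547924502], [0.0, 441.92283292745935, 203.33313314749455], [0.0, 0.0, 1.0]] -0.10370091147565057
top [[0.0, 0.983, -0.181, 0.376], [-0.999, -0.006, -0.033, -0.015], [-0.033, 0.181, 0.983, 0.744], [0.0, 0.0, 0.0, 1.0]] [[400.96520042228974, 0.0, 282.87560141547834], [0.0, 400.96520042228974, 212.39356138658525], [0.0, 0.0, 1.0]] -0.10468901578159812
0.1 [ 0.24622611 -0.51914421  0.23051037] [-3.14002273e+00 -2.09517638e-04  4.42774533e-01] 0.08513462066822956
```

View pics/side0.png

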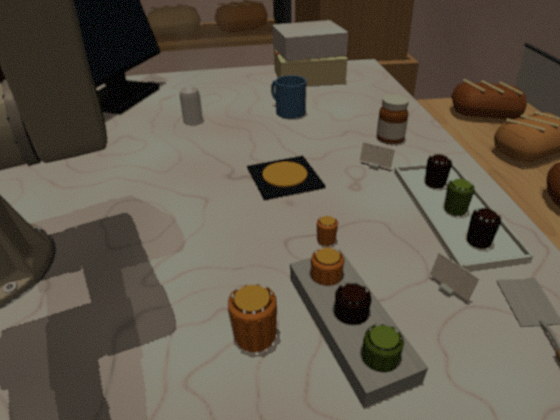

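View pics/top0.png

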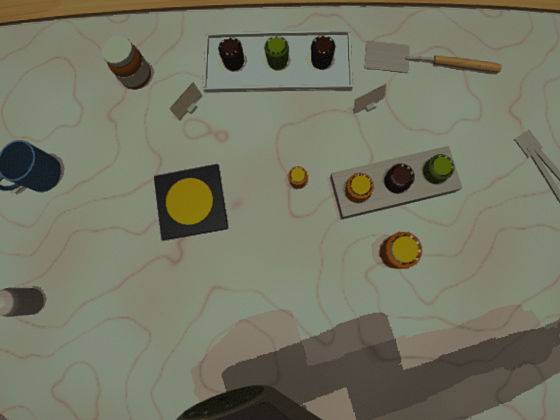

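Golden candidates, top view: small at (298,177) standing on the table, middle-sized at (360,187) in the mould, and large at (402,250) on the table. The one at (360,187) fits, because it is the middle size and stands in the mould beside the dark one. I'll confirm it in a crop with the masks drawn on.

```bash
cat >> h.py <<'E'
def blob(c,lo,hi,near,r=30):
    "centroid, area, mask of the HSV blob containing/nearest a pixel"
    m=cv2.inRange(cv2.cvtColor(c["img"],cv2.COLOR_BGR2HSV),np.array(lo),np.array(hi))
    w=np.zeros_like(m);cv2.circle(w,tuple(int(v) for v in near),r,255,-1);m&=w
    m=cv2.morphologyEx(m,cv2.MORPH_CLOSE,np.ones((3,3)))
    n,l,s,ce=cv2.connectedComponentsWithStats(m)
    i=1+np.argmax(s[1:,4]);return ce[i],s[i,4],(l==i).astype(np.uint8)
YEL=((18,140,90),(32,255,255))
E
python3 - <<'E'
from h import *
import pickle
d=pickle.load(open("c0.pkl","rb"))
t,s=d["top"],d["side"]
for c,pts in((t,[(360,184),(365,195),(190,200),(440,163),(400,175),(400,190),(340,205)]),(s,[(327,257),(327,275),(285,174),(383,337),(352,293)])):
    print([cv2.cvtColor(c["img"],cv2.COLOR_BGR2HSV)[v,u].tolist() for u,v in pts])
for nm,c,q in(("top",t,dict(gold=(360,185),card=(190,200),small=(298,175),big=(402,247))),("side",s,dict(gold=(327,257),card=(285,174),small=(327,222),big=(253,297)))):
    for k,uv in q.items():
        r=45 if k=="card" else 18 if k!="big" else 28
        ce,a,m=blob(c,*YEL,uv,r)
        print(nm,k,ce.round(1),a,onz(c,ce,.012 if k=="card" else .068).round(4))
        cs,_=cv2.findContours(m,0,1);c.setdefault("ov",c["img"].copy());cv2.drawContours(c["ov"],cs,-1,(255,0,255),1) if 0 else None
a=cv2.resize(t["img"][135:280,280:470],None,fx=4,fy=4,interpolation=cv2.INTER_CUBIC)
a=cv2.convertScaleAbs(a,alpha=1.5);cv2.imwrite("pics/crop1.png",a)
E
```

```text
[[25, 236, 136], [14, 236, 123], [25, 236, 133], [36, 227, 92], [4, 179, 40], [162, 91, 14], [28, 39, 112]]
[[19, 190, 133], [11, 191, 64], [18, 188, 134], [37, 181, 83], [7, 173, 31]]
top gold [360.6 184.2] 289 [ 0.5498 -0.1278  0.068 ]
top card [188.9 200.9] 1712 [0.5345 0.1871 0.012 ]
top small [297.5 174.1] 154 [ 0.5688 -0.0184  0.068 ]
top big [404.9 248.8] 548 [ 0.4372 -0.1991  0.068 ]
side gold [327.4 255.7] 292 [ 0.5504 -0.1293  0.068 ]
side card [284.4 173.3] 842 [0.5361 0.1823 0.012 ]
side small [327.1 220.4] 100 [ 0.5679 -0.0513  0.068 ]
side big [251.4 297.6] 705 [ 0.4379 -0.19    0.068 ]
```

View pics/crop1.png

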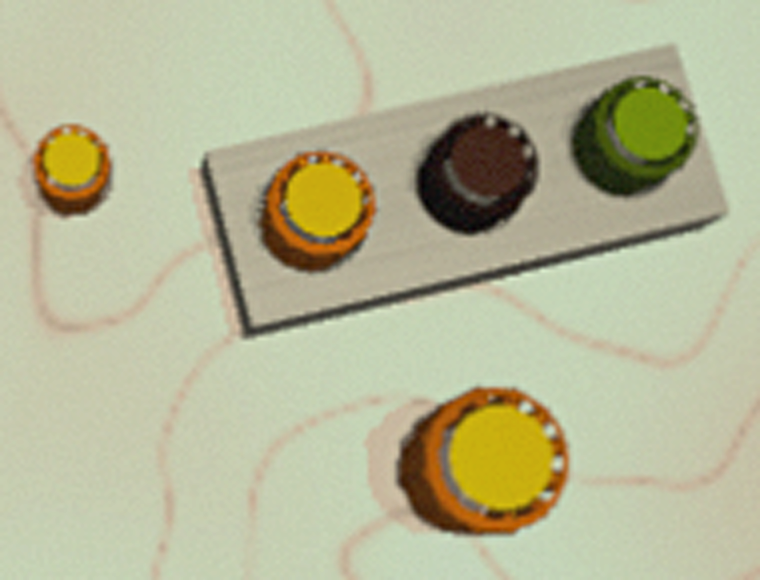

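Run:
```python
from h import *
import pickle
d=pickle.load(open("c0.pkl","rb"));t,s=d["top"],d["side"]
for u in [(205,155),(678,45),(725,212),(247,325)]: print(onz(t,(u[0]/4+280-.4,u[1]/4+135-.4),.034).round(4))
G=((30,150,75),(45,255,255))
for n,c,g,ca,go in(("top",t,(441,165),(189,201),(360,184)),("side",s,(383,335),(285,174),(327,257))):
    a=blob(c,*G,g,16);print(n,"green",a[0],a[1],onz(c,a[0],.068).round(4))
    a=blob(c,(12,130,90),(32,255,255),ca,45);print(n,"card",a[0],a[1],onz(c,a[0],.012).round(4))
    cs,_=cv2.findContours(a[2],0,1);e=cv2.fitEllipse(max(cs,key=cv2.contourArea));print(e,onz(c,e[0],.012).round(4))
    a=blob(c,(15,130,100),(32,255,255),go,16);print(n,"gold",a[0],a[1],onz(c,a[0],.068).round(4))
```

```text
[ 0.5794 -0.0797  0.034 ]
[ 0.6322 -0.3035  0.034 ]
[ 0.5516 -0.3187  0.034 ]
[ 0.5003 -0.0968  0.034 ]
top green [442.16129032 165.375     ] 248 [ 0.5836 -0.2739  0.068 ]
top card [188.90654206 200.86507009] 1712 [0.5345 0.1871 0.012 ]
((188.91940307617188, 200.87124633789062), (44.6668815612793, 47.000640869140625), 47.50712203979492) [0.5345 0.187  0.012 ]
top gold [359.88842105 185.74526316] 475 [ 0.5471 -0.1265  0.068 ]
side green [384.18478261 336.51521739] 460 [ 0.5845 -0.2743  0.068 ]
side card [284.41725768 173.31205674] 846 [0.5361 0.1821 0.012 ]
((284.43585205078125, 173.32554626464844), (23.319055557250977, 43.532936096191406), 88.988525390625) [0.5361 0.1821 0.012 ]
side gold [327.53311258 255.42384106] 302 [ 0.5506 -0.1287  0.068 ]
```

Run:
```python
from h import *
for y in (1.803,-1.339):
    for p in([.5495,-.128,.19],[.5495,-.128,.04],[.535,.1855,.2],[.535,.1855,.045]):
        q=env.ik(p,[np.pi,0,y]);print(y,p,None if q is None else np.round(q,2))
env.move_to([.5495,-.128,.17],[np.pi,0,-1.339])
s=env.sense();print(s["time_s"],s["tcp_pos"],s["ee_rot"])
import pickle;d={}
for n in("side","top"):
    d[n]=env.capture(n)
pickle.dump(d,open("c1.pkl","wb"))
a=d["side"]["img"].copy()
p=proj(d["side"],s["tcp_pos"]);cv2.circle(a,tuple(int(v) for v in p),3,(255,0,255),1)
cv2.imwrite("pics/p2.png",cv2.resize(cv2.convertScaleAbs(a[120:400,200:480],alpha=1.4),None,fx=2,fy=2))
```

```text
1.803 [0.5495, -0.128, 0.19] [-0.37  0.31 -0.06  1.2   0.    0.97]
1.803 [0.5495, -0.128, 0.04] [-0.37  0.42 -0.29  0.86  0.    0.97]
1.803 [0.535, 0.1855, 0.2] [ 0.19  0.31 -0.04  1.22  0.    1.53]
1.803 [0.535, 0.1855, 0.045] [ 0.19  0.42 -0.28  0.87  0.    1.53]
-1.339 [0.5495, -0.128, 0.19] [-0.37  0.31 -0.06  1.2   0.   -2.17]
-1.339 [0.5495, -0.128, 0.04] [-0.37  0.42 -0.29  0.86  0.   -2.17]
-1.339 [0.535, 0.1855, 0.2] [ 0.19  0.31 -0.04  1.22  0.   -1.61]
-1.339 [0.535, 0.1855, 0.045] [ 0.19  0.42 -0.28  0.87  0.   -1.61]
3.1167 [ 0.54949763 -0.12830909  0.17007109] [-3.14151024e+00 -1.85533667e-04 -1.33967070e+00]
```

View pics/p2.png

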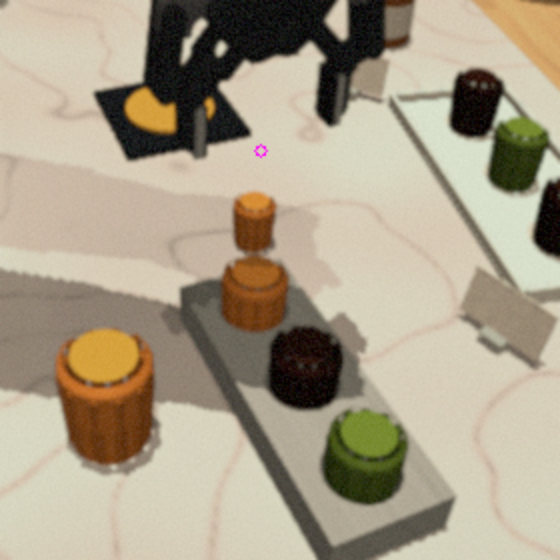

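View 4: the open fingers straddle the golden canelé and line up across the row. The TCP mark is midway between the fingertips. I'll descend, grip and lift.

Run:
```python
from h import *
import pickle
x,y=.5495,-.128
env.move_straight([x,y,.037],speed=.12)
s=env.sense();print(s["time_s"],s["tcp_pos"],s["wrist_force"])
env.command_gripper(0.03,f_grip=40)
s=env.sense();print(s["time_s"],s["width"],s["wrist_force"],s["torque"])
env.move_straight([x,y,.060],speed=.04)
s=env.sense();print(s["time_s"],s["width"],s["wrist_force"])
env.move_straight([x,y,.15],speed=.12)
s=env.sense();print(s["time_s"],s["width"],s["wrist_force"])
d={n:env.capture(n) for n in("side","top")};pickle.dump(d,open("c2.pkl","wb"))
a=d["side"]["img"][120:400,200:480];cv2.imwrite("pics/p3.png",cv2.resize(cv2.convertScaleAbs(a,alpha=1.4),None,fx=2,fy=2))
```

```text
4.475 [ 0.55017194 -0.1282529   0.03778011] [ 0.04548114 -0.75470711 -0.54015797]
4.9333 0.04556657545332086 [-0.00673845  0.72657474  5.92225056] [ 0.02110103  0.23247051 -0.01737983]
5.6583 0.045407819521163705 [-0.11896727  0.67996692 -0.62510418]
6.5583 0.045426167419791816 [-0.39350668 -0.09981256 -1.99716252]
```

View pics/p3.png

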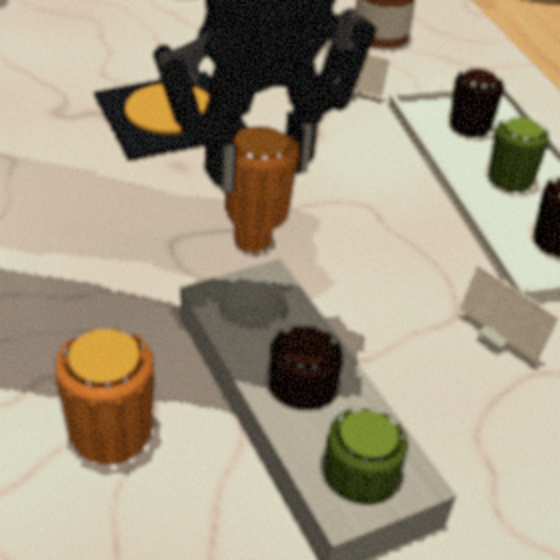

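View 5: the golden canelé is held upright at about (262,180). Its cavity is empty, and the dark and green ones are still in place. Next I'll move above the card.

Run:
```python
from h import *
import pickle
env.move_straight([.5355,.1855,.15],speed=.15)
env.move_straight([.5355,.1855,.07],speed=.1)
s=env.sense();print(s["time_s"],s["tcp_pos"],s["width"],s["wrist_force"])
d={n:env.capture(n) for n in("side","top")};pickle.dump(d,open("c3.pkl","wb"))
out=[]
for n in d:
    c=d[n];p=proj(c,[.535,.185,.03]);u,v=[int(i) for i in p];u=max(u,60);v=max(v,60)
    out.append(cv2.resize(c["img"][v-60:v+60,u-60:u+60],(390,390),interpolation=cv2.INTER_CUBIC));print(n,u-60,v-60, proj(c,[.5355,.1855,.042]),proj(c,[.5355,.1855,.012]))
cv2.imwrite("pics/p4.png",cv2.convertScaleAbs(np.hstack(out),alpha=1.5))
```

```text
9.85 [0.53604367 0.18558062 0.07060752] 0.04549778118568606 [ 0.26195916 -0.24258157 -0.28965997]
side 223 105 [283.71761097 159.7567912 ] [283.8737717  172.46910555]
top 127 138 [185.47408772 196.86147188] [189.74395452 200.32640871]
```

View pics/p4.png

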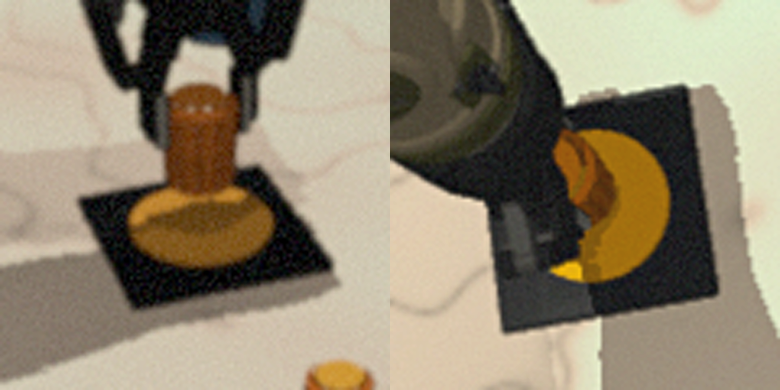

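View 6: the canelé is upright about 30 mm above the card. Its foot in the side view is at about (284,163), and the card centre is at about (284,173), which matches a canelé centred above it. I'll lower it slowly until it touches.

Run:
```python
from h import *
import pickle
x,y=.535,.185
env.move_straight([x,y,.045],speed=.06)
for z in np.arange(.043,.0355,-.001):
    env.move_straight([x,y,z],speed=.02)
    s=env.sense();print(s["time_s"],s["tcp_pos"].round(4),np.round(s["wrist_force"],1))
    if s["wrist_force"][2]>4: break
d=env.capture("side");cv2.imwrite("pics/p5.png",cv2.resize(cv2.convertScaleAbs(d["img"][105:225,223:343],alpha=1.5),(480,480),interpolation=cv2.INTER_CUBIC))
```

```text
10.7667 [0.5351 0.185  0.0432] [ 0.3  0.3 -1.1]
11.0167 [0.535 0.185 0.042] [ 0.1 -0.5 -0.9]
11.2667 [0.5349 0.185  0.0409] [ 0.4 -0.1 -1. ]
11.5167 [0.535  0.185  0.0399] [ 0.2 -1.4 -1.2]
11.7667 [0.535  0.185  0.0398] [-1.9 -0.9  4.8]
```

View pics/p5.png

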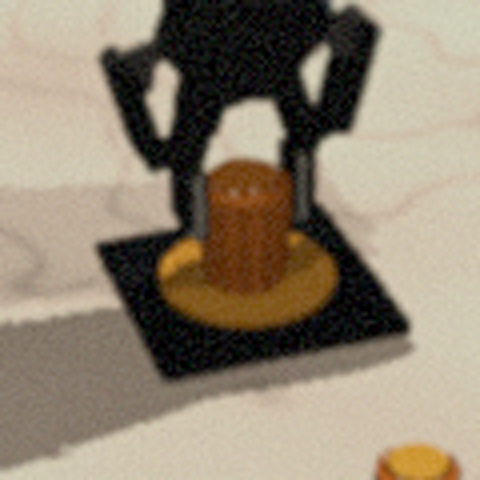

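View 7: the canelé stands on the card, with the middle of its foot at about crop (246,280) and the card centre at about (248,277). Contact came at z = 0.0398, as predicted. I'll release and retreat.

Run:
```python
from h import *
env.command_gripper(0.052); env.dwell(.2)
env.command_gripper(0.085)
s=env.sense();print(s["time_s"],s["width"],np.round(s["wrist_force"],1))
x,y,z=s["tcp_pos"]
env.move_straight([x,y,.16],speed=.1)
env.move_to([.40,0.0,.26],[np.pi,0,-1.339]);env.dwell(.3)
d={n:env.capture(n) for n in("side","top")}
for n,g,gr in(("side",(284,148),(383,335)),("top",(183,193),(441,165))):
    a=blob(d[n],(30,150,60),(45,255,255),gr,16);print(n,"green",a[0].round(1),onz(d[n],a[0],.068).round(4))
out=[cv2.resize(d["side"]["img"][100:380,200:440],(480,560)),cv2.resize(d["top"]["img"][140:260,130:270],(320,274))]
o=np.zeros((560,800,3),np.uint8);o[:,:480]=out[0];o[:274,480:]=out[1]
cv2.imwrite("pics/p6.png",cv2.convertScaleAbs(o,alpha=1.5));print(env.sense()["time_s"])
for n in d: print(n,proj(d[n],[.535,.185,.07]),proj(d[n],[.535,.185,.012]))
```

```text
12.6917 0.0851025931358443 [ 0.6  0.6 -1. ]
side green [384.1 336.8] [ 0.5843 -0.2746  0.068 ]Traceback (most recent call last):
  File "<stdin>", line 10, in <module>
  File "h.py", line 19, in blob
    i=1+np.argmax(s[1:,4]);return ce[i],s[i,4],(l==i).astype(np.uint8)
        ~~~~~~~~~^^^^^^^^^
    return _wrapfunc(a, 'argmax', axis=axis, out=out, **kwds)
    return bound(*args, **kwds)
ValueError: attempt to get argmax of an empty sequence
```

The arm blocks the top view, so I'll move it back to the start pose for the final look.

Run:
```python
from h import *
env.movej([-1.268,.313,.046,1.304,0,-1.7]);env.dwell(.3)
d={n:env.capture(n) for n in("side","top")}
o=np.zeros((560,800,3),np.uint8);o[:,:480]=cv2.resize(d["side"]["img"][100:380,200:440],(480,560));o[:274,480:]=cv2.resize(d["top"]["img"][140:260,130:270],(320,274))
cv2.imwrite("pics/p6.png",cv2.convertScaleAbs(o,alpha=1.5));print(env.sense()["time_s"])
for n,g,gr,dk in(("side",(284,148),(383,335),(352,303)),("top",(181,192),(441,165),(400,177))):
    a=blob(d[n],(30,150,60),(45,255,255),gr,16);print(n,"green",a[0].round(1))
    a=blob(d[n],(0,0,0),(180,255,60),dk,20);print(n,"dark",a[0].round(1))
    print(n,"expect top",proj(d[n],[.535,.185,.07]).round(1),"card",proj(d[n],[.535,.185,.012]).round(1))
import pickle
d0=pickle.load(open("c0.pkl","rb"))
for n,dk in(("side",(352,303)),("top",(400,177))): print(n,"dark0",blob(d0[n],(0,0,0),(180,255,60),dk,20)[0].round(1))
```

```text
17.7917
side green [384.1 336.7]
side dark [351.9 303.1]
side expect top [283.4 147.6] card [283.7 172.6]
top green [442.1 165.8]
top dark [398.5 178.2]
top expect top [181.4 193.6] card [190.  200.6]
side dark0 [352.  303.1]
top dark0 [398.5 178.2]
```

View pics/p6.png

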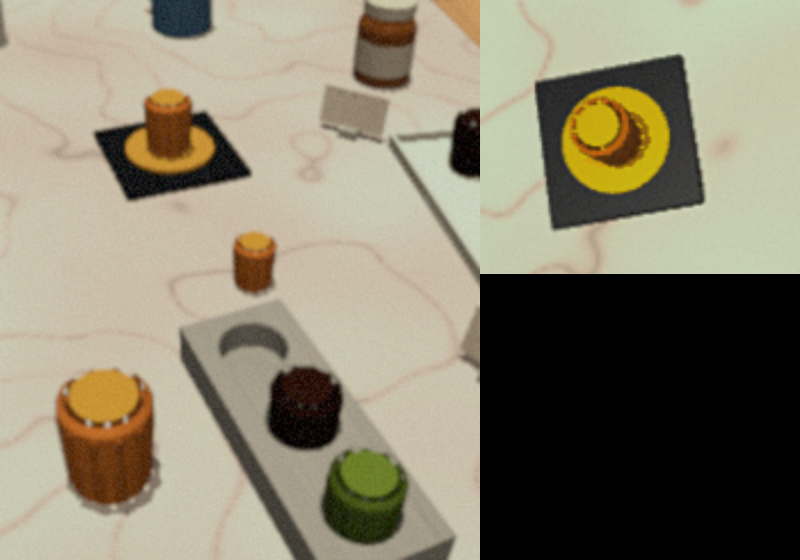

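View 8: the golden canelé stands upright on the card. Its top in the top view is at about (182,193), against (181,194) expected for a centred one. The dark and green ones haven't moved. I'll hand it in.

```bash
python3 -c "
from cell import env
print(env.finish_job())"
```

```text
the job is handed in; nothing more can be done
None
```

The golden canelé, the middle-sized one in the mould, now stands upright in the middle of the gold card. I gripped it across the row at 40 N, lifted it straight up and lowered it slowly, with about 5 N at contact. Then I released it, moved the arm clear and handed the job in at about 18 s of the 38 s allowed; no verdict was reported.

**Last checks:** the canelé's top appeared within about 1–2 px (roughly 3 mm) of where a centred one should be. The dark and green canelés were within 0.5 px of their starting positions.

**Disagreement and failure:** the two cameras put the card's centre about 5 mm apart in y. I used a value between them, well inside the 20 mm tolerance. One check script failed because the arm was blocking the top view, so I parked the arm and looked again.

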